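Shut and lock the stainer hatch

TASK

Swing the slide stainer's open hatch down shut, then press its yellow knob down against its spring and turn it clockwise, about a quarter turn, until it drops into its locked detent and stays there by itself when you let go. Press and turn with feeling: do not force the hatch or wrench the knob against its stop. Leave the other things on the bench and on the stainer where they are.

Things in the scene. Friction and masses are not known exactly. Their poses are not given: they have to be found in the camera images.
- stainer: white bench slide stainer, 320 (x) x 360 (y) x 120 mm high, fixed; origin at the centre of its underside, x from its front to its back, z up. Its deck is at z = 120 mm, with a chamber under the hatch. In the chamber's front stands the keeper: a lip that the knob's cam pin passes under, then an upward notch (the detent), then a solid end stop
- hatch_hinge (a point): point on the hinge axis of the hatch, in its middle: fixed to the stainer at x = +105, y = 0, z = 145 mm of the stainer's frame; the hinge axis is parallel to the stainer's y
- hatch (a joint): opening angle (rad): 0 = shut, flat on its two rests; positive = front edge raised. Starts open at 0.3 to 0.55 and stays where it is left (hinge friction, about 2 N at the knob, roughly balances its weight); 1 to 4 N down on the knob closes it
- cover: the hatch: teal plate 222 (front to back) x 190 x 6 mm, dark window. Origin on its upper face on the knob's axis, 195 mm in front of the hinge axis (3 mm above it when flat), 31 mm behind the front edge. x points along the plate to the hinge, z out of the upper face. White dot by the knob: open direction of the bar's black mark; red dot: locked
- knob_top (a point): centre of the top of the knob's yellow grip bar, on the knob's axis, 55 mm above the hatch's upper face when not pressed; its y points along the bar, z up. The knob: a black disc (52 mm diameter, 10 mm high, its underside 15 mm above the hatch); on it the bar, 12 mm thick, 46 mm long, 30 mm high. Fingertips opened less than 45 mm land on the disc beside the bar and can press it down
- knob (a joint): turn of the knob (rad), clockwise from above positive; 0 = unlocked, bar parallel to the hinge. A return spring (0.10 to 0.13 N m) turns it back to 0 if let go unlocked. The detent lies between 1.0 and 1.55, different each time, to be found by feel: just past it is a solid end stop. Locked it stays at 0.95 or more by itself. Not pressed down enough, it is blocked at about 0.1 to 0.8
- hatch_front (a point): middle of the hatch's front edge, upper face. The knob is a spring plunger in the hatch: 5 N starts it down, then 0.9 N per mm; hard stop after 8 to 14 mm. It turns under the lip only when within 2.5 mm of that stop; the depth differs by 6 mm from time to time and is not measured, but 18 to 24 N always does. At the end stop, ease the press: it rises about 4.5 mm and the pin drops into the detent
- oil_bottle: amber bottle, 28 mm diameter, 55 mm high, stands on the stainer's deck left of the hatch; origin at its foot. Leave alone
- slide_box: blue box 85 x 45 x 28 mm lying on the stainer's deck right of the hatch; origin centre of underside. Leave alone
- tub: white open plastic tub 130 x 110 x 55 mm on the bench; origin centre of underside. Leave alone
- calculator: black calculator 150 x 100 x 18 mm on the bench; origin centre of underside. Leave alone
- jar_red: specimen jar, 52 mm diameter, 60 mm high, red cap, on the bench; origin at its foot. Leave alone
- jar_white: specimen jar, 52 mm diameter, 60 mm high, white cap, on the bench; origin at its foot. Leave alone
- phone: phone 150 x 72 x 9 mm lying on the bench; origin centre of underside. Leave alone

How it is judged:
By the outcome, as a careful person would: the job done as asked, in the order asked, and still so for the second after the job is handed in, with the robot touching nothing.
It also fails if it takes over 72 s, if anything falls off the work surface, if the arm or the gripper's body presses on something with over 40 N, if the wrist force passes 120 N, or if a joint passes its speed limit or range.

ROBOT

A 7-joint arm with a two-finger parallel gripper is mounted at the origin on the work surface. World frame = base frame: x ahead of the robot, y to its left, z up, the work surface at z = 0. Lengths are in mm, angles in rad, forces in N, time in s.
With the tool pointing down it reaches from about 400 to 850 mm from the base axis. Payload 4.4 kg.
Tool frame: the origin (TCP) lies midway between the tips of the shut fingers; the grasp point (between the pads) lies 19 mm behind it; z points along the fingers, y is the direction in which the jaws open and shut (so a half turn about z gives the same grasp; the last joint's range is limited). The gripper opens to 94 mm and grips with 3 to 60 N. Pads are 16 mm wide; open, the fingers measure 119 mm over their backs; the gripper's body (75 mm by 177 mm) begins 78 mm behind the grasp point.
Start: joints at [-1.281, 0.628, 0.038, 1.517, -0.027, 0.996, -0.02], TCP at [226.398, 609.313, 205.478] pointing down, gripper open.
Joint ranges: [-3.06, 3.06], [-0.37, 2.12], [-1.25, 1.32], [0.18, 2.47], [-1.1, 4.24], [0.23, 1.98], [-2.94, 2.94]. Speed limits (rad/s): [2.57, 2.57, 3.14, 3.14, 3.14, 3.14, 3.14].

INTERFACE

Orientations are given as a unit quaternion [w, x, y, z].
In Python, from rig import observe, imaging, job gives the robot as it stands.
- The arm moves only by the shell command python3 -m handwheel 'ROWS' [FORCE]. ROWS is text: rows parted by semicolons, each of 5 numbers parted by spaces: the opening, from -1 (shut) to 1 (fully open), then the shift along the tool's x, y, z in cm, then the turn about the tool's z in degrees. A call has 1 to 8 rows; each row shifts and turns the commanded pose from where the row before left it, along the tool's axes as they then stand; what a row does not reach is not made up. A row lasts 1/12 s, in which the tool goes at most 41.7 mm and 7.16 degrees, less where a joint would pass 70% of its speed; a pose out of reach is approached as far as the arm can. A call is refused whole if a number of a shift passes 4.17 or a number of a turn 7.16, either way. A call with a gripper value outside its range is refused whole. The fingers move at their own pace and stop on an object; FORCE is the grip in N (left out, the last holds). Time passes only in rows, so rows that do not move let the fingers close. It gives the time, the measured TCP pose, the force and the opening at its end, in the units of the state.
- observe(): the state, without advancing time (a new reading comes with each control period).
- imaging.snapshot(name): name is "scene" or "top" or "wrist"; returns a dict with "img" (400x640x3 uint8, red, green, blue), "fx", "fy", "cx", "cy" (pixels), "rvec" (rotation vector, rad) and "tvec" (3), from world to camera coordinates, as OpenCV has them. Camera axes: x right, y down, z forward; pixel columns grow to the right and rows downward; lengths in mm; the calibration is good to about 2 mm. A picture is of the moment at which its call begins. There is no depth.
- job.finish_job(): hands the job in, once; it reports no verdict.
The state is a dict: "time_s": time; "joint_positions": joint angles; "qd": joint speeds; "joint_efforts": joint torques, N m; "eef_pos": TCP position; "orientation": TCP orientation; "ft_force": force on the tool from outside, world axes, zero at the start; "ft_torque": the same for the moment, N m; "finger_gap": opening from 0.0 (shut) to 1.0 (fully open).
Only numpy, scipy, OpenCV 4.12 (cv2) and the standard library are available. Lean on these libraries where they do the work, as an engineer would, in place of code of your own. Each camera call takes 0.05 s, during which the arm holds its last target. There are 200 camera calls.

## Working session

There is one attempt and no reset: what is moved stays moved. The work goes in short steps, Python scripts to look and compute and a shell command to move; the robot and the scene stay as the last step left them, time stands still between calls to the robot, and variables do not carry over. Pictures are saved under pics/ and viewed, on a budget of 10 in all, crops included, one or two more only if the job needs it, and the job is handed in when it is done.

```bash
mkdir -p pics; ls
python3 - <<'E'
from rig import observe, imaging
import cv2,numpy as np
print(observe())
a=imaging.snapshot("scene");b=imaging.snapshot("top")
import pickle;pickle.dump((a,b),open('s.pkl','wb'))
for n,s in(("scene",a),("top",b)):
    cv2.imwrite(f"pics/{n}1.png",s["img"][:,:,::-1]); print({k:v for k,v in s.items() if k!="img"})
E
```

```text
pics
{'time_s': 0.0, 'joint_positions': array([-1.28078357,  0.62933358,  0.03846247,  1.51834968, -0.02697395,
        0.99629842, -0.01999032]), 'qd': array([ 0.00111556, -0.00118737, -0.00113592,  0.00048166, -0.0014377 ,
        0.00108788, -0.00052815]), 'joint_efforts': array([ 7.48828916e-04, -5.49717808e+01,  1.14312597e+00, -1.86645788e+01,
       -5.24327788e-02,  2.33596831e-02,  1.43498537e-04]), 'eef_pos': array([226.19069836, 608.66899449, 204.56851013]), 'orientation': array([-1.37104989e-04,  1.76965530e-01,  9.84216605e-01, -9.25171761e-04]), 'ft_force': array([-0.07489858, -0.15390341,  0.07169515]), 'ft_torque': array([ 0.02426316,  0.02670118, -0.0173835 ]), 'finger_gap': 0.9991648180295446}
{'fx': 468.6481742579133, 'fy': 468.6481742579133, 'cx': 323.68530234663876, 'cy': 201.2643536797477, 'rvec': array([ 0.76988149,  2.52737892, -1.18061728]), 'tvec': array([ 471.7860119 ,  -98.93471453, 1811.49422311])}
{'fx': 408.5009871225192, 'fy': 408.5009871225192, 'cx': 317.1603327438881, 'cy': 201.31296151762874, 'rvec': array([ 2.15690548, -2.21769726,  0.06845985]), 'tvec': array([  15.44310131,  558.91319965, 1434.46239018])}
```

View pics/scene1.png

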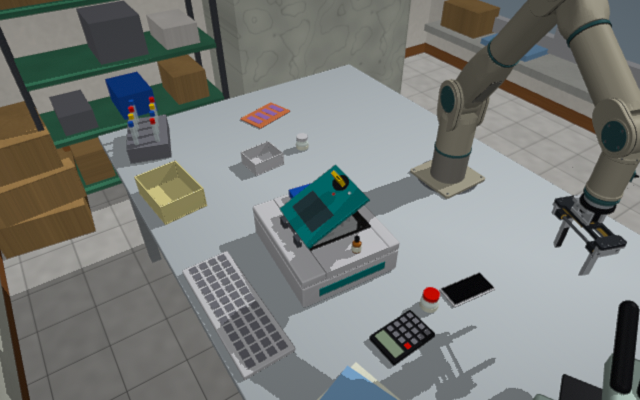

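View pics/top1.png

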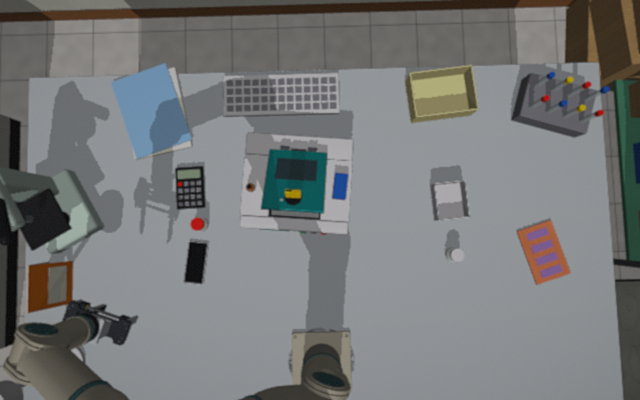

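The scene picture shows the hatch open, with the knob at about (340,181). In the top picture the knob is at about (292,194) and the deck corners are near (244,135), (354,138), (349,233) and (241,228).

```bash
cat > h.py <<'E'
import numpy as np,cv2
def cam(s):
    R=cv2.Rodrigues(s["rvec"])[0];K=np.array([[s["fx"],0,s["cx"]],[0,s["fy"],s["cy"]],[0,0,1]]);return R,s["tvec"],K
def plane(s,uv,z):
    R,t,K=cam(s);c=-R.T@t;d=R.T@np.linalg.inv(K)@[uv[0],uv[1],1];return c+d*(z-c[2])/d[2]
def tri(a,ua,b,ub):
    P=[c[2]@np.c_[c[0],c[1]] for c in(cam(a),cam(b))]
    X=cv2.triangulatePoints(P[0],P[1],np.array(ua,float).reshape(2,1),np.array(ub,float).reshape(2,1))[:,0];return X[:3]/X[3]
def proj(s,p): return cv2.projectPoints(np.array([p],float),s["rvec"],s["tvec"],cam(s)[2],None)[0].ravel()
def hsv(s): return cv2.cvtColor(s["img"],cv2.COLOR_RGB2HSV)
def mask(s,lo,hi,roi):
    m=cv2.inRange(hsv(s),lo,hi);o=np.zeros_like(m);x0,y0,x1,y1=roi;o[y0:y1,x0:x1]=m[y0:y1,x0:x1];return o
E
python3 - <<'E'
from h import *;import pickle
a,b=pickle.load(open('s.pkl','rb'))
Y=((20,150,60),(35,255,255))
us=[]
for s,r in((a,(320,160,360,200)),(b,(270,175,320,215))):
    m=mask(s,*Y,r);M=cv2.moments(m,True);u=(M['m10']/M['m00'],M['m01']/M['m00']);us.append(u);print(u,M['m00'],cv2.minAreaRect(cv2.findNonZero(m)))
k=tri(a,us[0],b,us[1]);print("knob",k,proj(a,k),proj(b,k))
for u in((244,135),(354,138),(349,233),(241,228)): print(plane(b,u,120))
m=mask(b,(80,100,30),(95,255,255),(230,130,350,235));r=cv2.minAreaRect(cv2.findNonZero(m));print(r)
c=cv2.resize(b["img"][120:245,225:365],None,fx=5,fy=5,interpolation=cv2.INTER_CUBIC);cv2.imwrite('pics/crop.png',c[:,:,::-1])
E
```

```text
(338.3645833333333, 178.66666666666666) 96.0 ((338.2470703125, 178.28822326660156), (17.89676284790039, 5.857122421264648), 49.398704528808594)
(292.6666666666667, 193.85185185185185) 135.0 ((292.5, 194.0), (8.0, 15.0), 90.0)
knob [566.24733666  71.4929141  269.60674969] [338.17016297 178.65410849] [292.51931337 194.05484853]
[781.39115166 238.09591225 120.        ]
[ 760.82108229 -129.02185121  120.        ]
[ 445.22125472 -101.99218545  120.        ]
[471.46780673 252.97915488 120.        ]
((294.0856018066406, 180.27340698242188), (60.712886810302734, 60.80568313598633), 3.990912914276123)
```

View pics/crop.png

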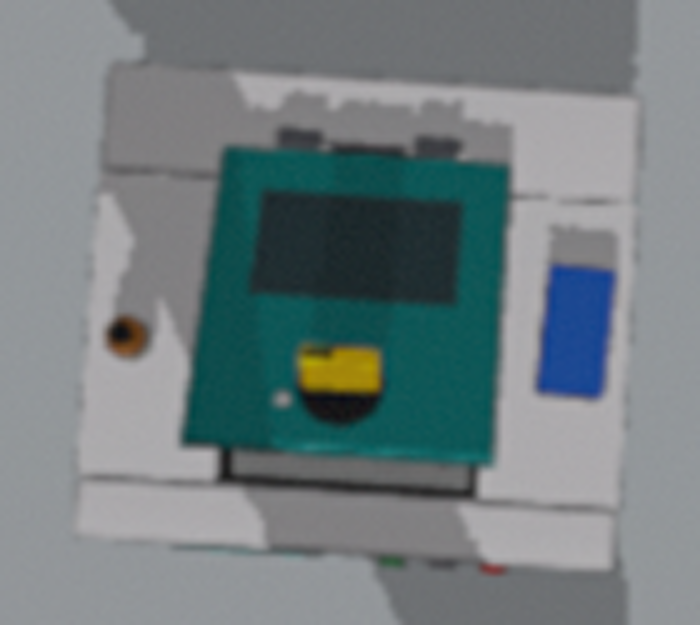

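The crop gives the deck corners as FL (78,540), FR (613,570), BR (637,100) and BL (110,65). The bar lies parallel to the hinge, with the white dot at (283,398).

```bash
cat >> h.py <<'E'
def hp(c,th,al,d,h):  # hatch point: d mm in front of hinge, h above upper face -> world
    x=105+d*-np.cos(al)+(h+3)*np.sin(al);z=145+d*np.sin(al)+(h+3)*np.cos(al)
    return np.array([c[0]+x*np.cos(th),c[1]+x*np.sin(th),z])
def tool(o,p):  # shift in tool axes (cm) from the state to p
    from scipy.spatial.transform import Rotation as Ro
    q=o['orientation'];R=Ro.from_quat([q[1],q[2],q[3],q[0]]);return R.inv().apply(p-o['eef_pos'])/10, R.as_matrix()
E
python3 - <<'E'
from h import *;import pickle
from rig import observe
a,b=pickle.load(open('s.pkl','rb'))
C=[plane(b,(225+x/5-.4,120+y/5-.4),120) for x,y in((78,540),(613,570),(637,100),(110,65))]
c=np.mean(C,0);e=C[0]-C[1]+C[3]-C[2];f=C[3]-C[0]+C[2]-C[1]
print(c,np.linalg.norm(e)/2,np.linalg.norm(f)/2,np.arctan2(-e[0],e[1]),np.arctan2(f[1],f[0]))
th=(np.arctan2(-e[0],e[1])+np.arctan2(f[1],f[0]))/2
for al in(.3,.4,.45,.5,.55):
    k=hp(c,th,al,195,45);print(al,k,proj(a,k),proj(b,k))
al=.45
print('disc',hp(c,th,al,195,25),'top',hp(c,th,al,195,55),'front',hp(c,th,al,226,0)); print('shut disc',hp(c,th,0,195,25))
o=observe();print(tool(o,np.array([*hp(c,th,al,195,40)[:2],350])),o['orientation'],th)
E
```

```text
[615.2883824   66.67025852 120.        ] 352.9360062786825 315.39607347032677 -0.08951357723166971 -0.08329713456220443
0.3 [548.43308266  72.4613335  248.48259178] [343.1882812  182.52996003] [292.78369825 200.57850297]
0.4 [559.58216597  71.49558841 265.14750446] [340.02059658 179.10812373] [292.66756432 196.42842477]
0.45 [565.76498791  70.960026   273.03974006] [338.22431384 177.55304569] [292.63080379 194.11725515]
0.5 [572.33305878  70.39109293 280.611943  ] [336.28946819 176.1096912 ] [292.6087881  191.65484677]
0.55 [579.26996182  69.79021124 287.8451867 ] [334.21896899 174.78376105] [292.60185854 189.04688086]
disc [557.09813106  71.71075807 255.03079802] top [570.09841634  70.58465996 282.04421109] front [518.45483585  75.05808014 246.00355202]
shut disc [525.62413828  74.43706777 173.        ]
(array([-50.35387081, -38.662885  , -14.46743749]), array([[-9.37354191e-01,  3.48377434e-01, -5.33391728e-04],
       [ 3.48377839e-01,  9.37352895e-01, -1.55936037e-03],
       [-4.32696842e-05, -1.64749484e-03, -9.99998642e-01]])) [-1.24495851e-04  1.76982737e-01  9.84213611e-01 -8.14572968e-04] -0.08640535589693707
```

```bash
python3 -m handwheel '1 0 0 -3.6 0;1 0 0 -3.6 0;1 0 0 -3.6 0;1 0 0 -3.6 0;1 -3 -2.3 0 0;1 -3 -2.3 0 0;1 -3 -2.3 0 0;1 -3 -2.3 0 0'; python3 -m handwheel '1 -3 -2.3 0 0;1 -3 -2.3 0 0;1 -3 -2.3 0 0;1 -3 -2.3 0 0;1 -3 -2.3 0 0;1 -3 -2.3 0 0;1 -3 -2.3 0 0;1 -3 -2.3 0 0'; python3 -m handwheel '0 0 0 0 7.1;0 0 0 0 7.1;0 0 0 0 7.1;0 0 0 0 7.1;0 0 0 0 7.1;0 0 0 0 7.1;0 0 0 0 7.1;0 0 0 0 7.1'; python3 -m handwheel '-0.15 0 0 0 7.1;-0.15 0 0 0 7.1;-0.15 0 0 0 3.5;-0.15 0 0 0 0;-0.15 0 0 0 0;-0.15 0 0 0 0'
python3 - <<'E'
from h import *
from rig import observe,imaging
o=observe();c=np.array([615.3,66.7,120]);th=-.0864
print(o['time_s'],o['eef_pos'],o['finger_gap'],o['joint_positions'],o['ft_force']);t,R=tool(o,hp(c,th,.45,195,25));print(t,R[:,1],np.degrees(np.arctan2(R[1,1],R[0,1])))
s=imaging.snapshot('wrist');cv2.imwrite('pics/w1.png',s['img'][:,:,::-1])
print(proj(s,hp(c,th,.45,195,55)),s['tvec'])
m=mask(s,(20,150,60),(35,255,255),(0,0,640,400));r=cv2.minAreaRect(cv2.findNonZero(m));print(r,m.sum()/255)
E
```

```text
time_s: 0.77
eef_pos: [307.3, 479.6, 349.2]
orientation: [-0.0, 0.177, 0.984, -0.0]
ft_force: [1.2, 0.1, -0.3]
finger_gap: 1.0
time_s: 1.43
eef_pos: [468.1, 223.4, 349.3]
orientation: [-0.0, 0.177, 0.984, -0.0]
ft_force: [-0.2, 0.4, -0.4]
finger_gap: 1.004
time_s: 2.1
eef_pos: [467.4, 225.1, 349.1]
orientation: [-0.0, 0.626, 0.78, -0.0]
ft_force: [-0.3, 0.7, 0.3]
finger_gap: 0.506
time_s: 2.6
eef_pos: [467.5, 225.2, 349.3]
orientation: [-0.0, 0.736, 0.677, -0.0]
ft_force: [-0.2, 0.4, 0.5]
finger_gap: 0.425
2.6 [467.52648189 225.20954411 349.28128973] 0.4250192912516715 [-0.82560913  0.32051255  0.44756543  1.67030046 -0.14773346  1.1848092
 -0.42545314] [-0.17720094  0.35784373  0.47246487]
[-14.54569392  10.20929391   9.42362242] [ 9.96525594e-01 -8.32860672e-02 -4.14732614e-04] -4.777474663352902
[446.72415952 365.35669059] [-446.99544998  198.82256451  590.93393414]
((345.5, 334.5), (371.0, 77.0), -0.0) 271.0
```

View pics/w1.png

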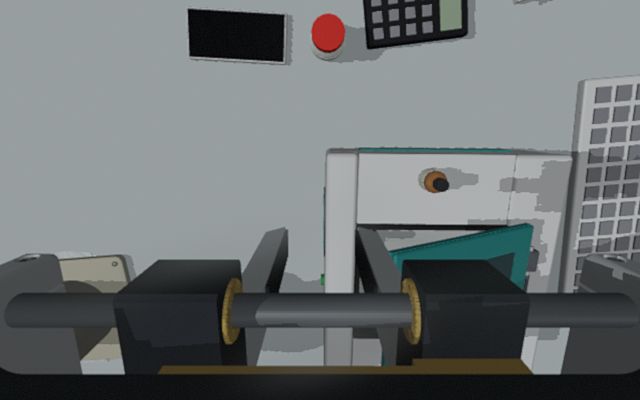

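Camera up is world +y. The tool is short of the knob by about 15 cm in −x and 10.8 cm in +y (tool axes), since I sent fewer rows than planned.

```bash
python3 -m handwheel '-0.15 -2.91 2.16 0 0;-0.15 -2.91 2.16 0 0;-0.15 -2.91 2.16 0 0;-0.15 -2.91 2.16 0 0;-0.15 -2.91 2.16 0 0;-0.15 0 0 2.5 0;-0.15 0 0 2.0 0;-0.15 0 0 0 0'
python3 - <<'E'
from h import *
from rig import observe,imaging
o=observe();print(o['time_s'],o['eef_pos'],o['finger_gap'],o['joint_positions'],o['ft_force'])
s=imaging.snapshot('wrist');S=imaging.snapshot('scene')
c=cv2.resize(S['img'][110:260,240:440],(800,600),interpolation=cv2.INTER_CUBIC)
cv2.imwrite('pics/w2.png',np.vstack([c[:360],cv2.resize(s['img'],(800,500))[260:]])[:600,:,::-1])
E
```

```text
time_s: 3.32
eef_pos: [560.6, 70.2, 300.8]
orientation: [-0.002, 0.737, 0.676, -0.003]
ft_force: [-0.5, -0.0, -0.4]
finger_gap: 0.428
3.3167 [560.59516812  70.18807685 300.82747867] 0.4277363360000971 [-0.48598653  0.44720595  0.47518862  1.62970858 -0.22033788  1.12577184
 -0.04017716] [-0.51274118 -0.01239059 -0.39406171]
```

View pics/w2.png

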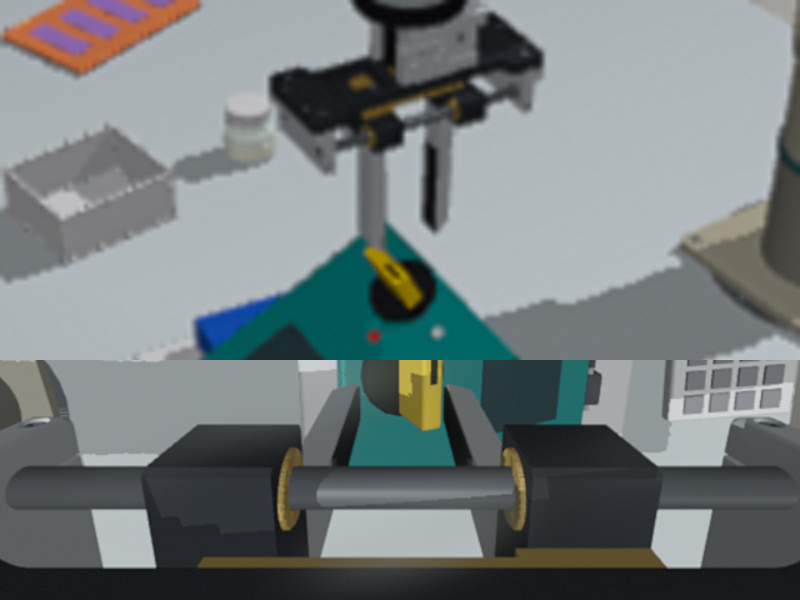

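The bar sits between the fingers, a little nearer the rear one, at (420,400) against finger tips at 357 and 445. I'll shift slightly back and go down.

```bash
python3 -m handwheel '-0.15 0 0.4 0 0;-0.15 0 0 1.5 0;-0.15 0 0 1.5 0;-0.15 0 0 0 0'; python3 -m handwheel '-0.15 0 0 0.4 0;-0.15 0 0 0 0';python3 -m handwheel '-0.15 0 0 0.4 0;-0.15 0 0 0 0'
```

```text
time_s: 3.75
eef_pos: [566.3, 71.3, 273.6]
orientation: [-0.001, 0.736, 0.677, -0.001]
ft_force: [-0.3, -0.1, 0.1]
finger_gap: 0.426
time_s: 3.92
eef_pos: [567.5, 71.0, 271.2]
orientation: [0.0, 0.736, 0.677, 0.001]
ft_force: [-0.5, 0.4, 1.1]
finger_gap: 0.427
time_s: 4.08
eef_pos: [567.1, 70.8, 266.7]
orientation: [0.0, 0.737, 0.676, 0.0]
ft_force: [-0.7, 0.5, -0.2]
finger_gap: 0.424
```

```bash
python3 -m handwheel '-0.15 0 -0.2 0.4 0;-0.15 0 -0.1 0.3 0;-0.15 0 0 0 0';python3 -m handwheel '-0.15 0 -0.4 0.5 0;-0.15 0 -0.3 0.5 0;-0.15 0 0 0 0'; python3 -m handwheel '-0.15 0 -0.4 0.6 0;-0.15 0 -0.3 0.6 0;-0.15 0 0 0 0'
python3 - <<'E'
from h import *
from rig import observe,imaging
S=imaging.snapshot('scene')
m=mask(S,(20,150,60),(35,255,255),(300,150,390,240));print(cv2.mean(np.argwhere(m)[:,::-1].astype(float))[0] if 0 else np.argwhere(m).mean(0)[::-1],m.sum()/255)
for al in(.2,.3,.35,.4,.45):print(al,proj(S,hp([615.3,66.7],-.0864,al,195,45)))
E
```

```text
time_s: 4.33
eef_pos: [563.2, 71.0, 258.9]
orientation: [-0.0, 0.737, 0.676, -0.001]
ft_force: [-0.1, 0.2, 0.3]
finger_gap: 0.425
time_s: 4.58
eef_pos: [555.3, 71.6, 248.3]
orientation: [-0.001, 0.737, 0.676, -0.001]
ft_force: [-0.4, -0.2, -0.0]
finger_gap: 0.426
time_s: 4.83
eef_pos: [548.3, 72.3, 236.1]
orientation: [-0.001, 0.737, 0.676, -0.001]
ft_force: [-0.1, 0.2, -0.5]
finger_gap: 0.424
[343.96666667 178.86666667] 120.0
0.2 [345.78140796 186.33369467]
0.3 [343.19093105 182.53640334]
0.35 [341.67854305 180.77553405]
0.4 [340.02323069 179.11458886]
0.45 [338.22693661 177.55952491]
```

Run:
```python
from h import *
from rig import observe,imaging
S=imaging.snapshot('scene');s=imaging.snapshot('wrist')
c=cv2.resize(S['img'][140:230,270:390],(800,600),interpolation=cv2.INTER_CUBIC)
cv2.imwrite('pics/w3.png',np.vstack([cv2.resize(c,(560,420))[:,:],cv2.resize(s['img'],(560,350))[170:]])[:600,:,::-1])
```

```text
(no output)
```

View pics/w3.png

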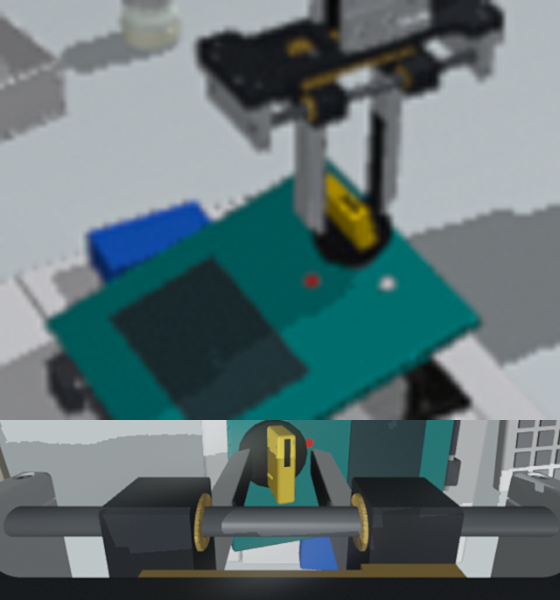

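The fingers straddle the bar, the front tip is on the disc, and the hatch is following down. Next is the rest of the arc.

```bash
python3 -m handwheel '-0.15 0 -0.35 0.6 0;-0.15 0 -0.3 0.6 0;-0.15 0 -0.3 0.6 0;-0.15 0 0 0 0';python3 -m handwheel '-0.15 0 -0.3 0.6 0;-0.15 0 -0.25 0.6 0;-0.15 0 -0.2 0.6 0;-0.15 0 0 0 0'; python3 -m handwheel '-0.15 0 -0.2 0.6 0;-0.15 0 -0.15 0.6 0;-0.15 0 0 0 0';python3 -m handwheel '-0.15 0 -0.1 0.6 0;-0.15 0 0 0 0'
```

```text
time_s: 5.32
eef_pos: [538.6, 73.0, 218.0]
orientation: [-0.001, 0.737, 0.676, -0.001]
ft_force: [-0.1, -0.6, 0.3]
finger_gap: 0.424
time_s: 5.65
eef_pos: [531.6, 73.6, 200.1]
orientation: [-0.001, 0.737, 0.676, -0.001]
ft_force: [-0.3, 0.0, -0.2]
finger_gap: 0.43
time_s: 5.9
eef_pos: [528.4, 73.9, 188.3]
orientation: [-0.001, 0.737, 0.676, -0.001]
ft_force: [-1.0, -0.6, -0.1]
finger_gap: 0.43
time_s: 6.07
eef_pos: [527.9, 74.0, 182.6]
orientation: [-0.0, 0.737, 0.676, -0.001]
ft_force: [-0.7, 0.6, 0.3]
finger_gap: 0.427
```

```bash
for i in 1; do python3 -m handwheel '-0.15 0 -0.05 0.4 0;-0.15 0 0 0 0;-0.15 0 0 0 0';python3 -m handwheel '-0.15 0 0 0.3 0;-0.15 0 0 0 0;-0.15 0 0 0 0'; python3 -m handwheel '-0.15 0 0 0.2 0;-0.15 0 0 0 0;-0.15 0 0 0 0'; done
python3 - <<'E'
from h import *
from rig import observe,imaging
S=imaging.snapshot('scene');s=imaging.snapshot('wrist')
c=cv2.resize(S['img'][140:230,270:390],(560,420),interpolation=cv2.INTER_CUBIC)
cv2.imwrite('pics/w4.png',np.vstack([c,cv2.resize(s['img'],(560,350))[170:]])[:600,:,::-1])
E
```

```text
time_s: 6.32
eef_pos: [528.0, 74.0, 179.3]
orientation: [-0.0, 0.737, 0.676, -0.0]
ft_force: [0.6, 0.3, -0.3]
finger_gap: 0.425
time_s: 6.57
eef_pos: [528.0, 74.0, 176.4]
orientation: [-0.0, 0.737, 0.676, -0.0]
ft_force: [0.4, -0.2, 0.3]
finger_gap: 0.422
time_s: 6.82
eef_pos: [528.0, 74.0, 174.4]
orientation: [-0.0, 0.737, 0.676, -0.0]
ft_force: [-0.4, 0.1, -0.5]
finger_gap: 0.424
```

View pics/w4.png

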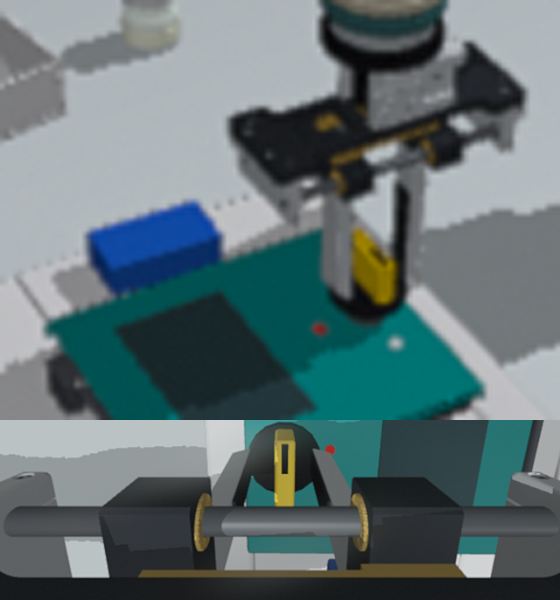

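The hatch is nearly flat and the bar is centred between the fingers. Now I press down to confirm it is shut.

```bash
python3 -m handwheel '-0.15 0 0 0.2 0;-0.15 0 0 0 0';python3 -m handwheel '-0.15 0 0 0.2 0;-0.15 0 0 0 0'; python3 -m handwheel '-0.15 0 0 0.2 0;-0.15 0 0 0 0'
```

```text
time_s: 7.08
eef_pos: [528.4, 74.0, 172.7]
orientation: [0.0, 0.737, 0.676, 0.0]
ft_force: [-1.4, -0.2, 4.9]
finger_gap: 0.423
time_s: 7.25
eef_pos: [528.4, 74.0, 170.9]
orientation: [0.0, 0.737, 0.676, 0.0]
ft_force: [-0.6, -0.5, 5.5]
finger_gap: 0.425
time_s: 7.42
eef_pos: [528.4, 74.0, 169.1]
orientation: [0.0, 0.737, 0.676, 0.0]
ft_force: [-1.6, 0.2, 8.9]
finger_gap: 0.426
```

```bash
python3 -m handwheel '-1 0 0 0 0;-1 0 0 0 0;-1 0 0 0 0;-1 0 0 0 0;-1 0 0 0 0;-1 0 0 0 0' 15; python3 -m handwheel '-1 0 0 0.2 0;-1 0 0 0.2 0;-1 0 0 0 0;-1 0 0 0 0' 15;python3 -m handwheel '-1 0 0 0.3 0;-1 0 0 0 0;-1 0 0 0 0'
```

```text
time_s: 7.92
eef_pos: [529.9, 74.0, 169.8]
orientation: [0.001, 0.737, 0.676, 0.002]
ft_force: [1.4, -0.5, 7.4]
finger_gap: 0.128
time_s: 8.25
eef_pos: [529.9, 73.9, 166.0]
orientation: [0.001, 0.737, 0.676, 0.002]
ft_force: [0.1, 0.2, 10.4]
finger_gap: 0.126
time_s: 8.5
eef_pos: [530.0, 73.9, 163.3]
orientation: [0.001, 0.737, 0.676, 0.002]
ft_force: [-0.8, 0.3, 13.6]
finger_gap: 0.127
```

```bash
python3 -m handwheel '-1 0 0 0.2 0;-1 0 0 0 0;-1 0 0 0 0';python3 -m handwheel '-1 0 0 0.2 0;-1 0 0 0 0;-1 0 0 0 0';python3 -m handwheel '-1 0 0 0.1 0;-1 0 0 0 0;-1 0 0 0 0'
```

```text
time_s: 8.75
eef_pos: [530.1, 74.0, 162.7]
orientation: [0.001, 0.737, 0.676, 0.002]
ft_force: [-4.6, 0.8, 24.7]
finger_gap: 0.128
time_s: 9.0
eef_pos: [530.1, 74.0, 162.4]
orientation: [0.001, 0.737, 0.676, 0.003]
ft_force: [-8.0, -0.6, 37.9]
finger_gap: 0.123
time_s: 9.25
eef_pos: [530.2, 73.9, 162.2]
orientation: [0.001, 0.737, 0.676, 0.003]
ft_force: [-9.3, -0.1, 45.3]
finger_gap: 0.129
```

That is past the hard stop, which lies at about z = 163. I'll ease back to about 20 N and then turn.

```bash
python3 -m handwheel '-1 0 0 -0.35 0;-1 0 0 0 0;-1 0 0 0 0' 20;python3 -m handwheel '-1 0 0 0 5;-1 0 0 0 5;-1 0 0 0 5;-1 0 0 0 0'
python3 -c "
from rig import observe
o=observe();print(o['ft_torque'],o['joint_positions'])"
```

```text
time_s: 9.5
eef_pos: [530.0, 74.0, 162.7]
orientation: [0.001, 0.737, 0.676, 0.002]
ft_force: [-2.4, -0.6, 20.0]
finger_gap: 0.118
time_s: 9.83
eef_pos: [530.0, 74.0, 162.7]
orientation: [0.001, 0.82, 0.573, 0.002]
ft_force: [-2.9, -0.2, 21.0]
finger_gap: 0.128
[-0.1020777   0.92245097  0.15090341] [-0.51363812  0.56276317  0.48759712  1.89888226 -0.37058257  0.7646927
 -0.17049836]
```

```bash
cat > t.py <<'E'
from rig import observe
import numpy as np
o=observe();q=o['orientation'];print('turn',round(2*np.degrees(np.arctan2(abs(q[1]),abs(q[2])))-94.94,1),'tz',round(o['ft_torque'][2],2),'F',o['ft_force'].round(1),'z',round(o['eef_pos'][2],1))
E
python3 -m handwheel '-1 0 0 0 6;-1 0 0 0 6;-1 0 0 0 6;-1 0 0 0 0'|grep -v ori;python3 t.py;python3 -m handwheel '-1 0 0 0 6;-1 0 0 0 6;-1 0 0 0 6;-1 0 0 0 0'|grep ft;python3 t.py; python3 -m handwheel '-1 0 0 0 2;-1 0 0 0 0'|grep ft;python3 t.py
```

```text
time_s: 10.17
eef_pos: [529.9, 74.0, 162.7]
ft_force: [-3.2, 0.1, 22.0]
finger_gap: 0.125
turn 33.2 tz 0.09 F [-3.2  0.1 22. ] z 162.7
ft_force: [-3.7, 0.9, 22.0]
turn 51.2 tz 0.11 F [-3.7  0.9 22. ] z 162.7
ft_force: [-3.4, 0.7, 21.0]
turn 53.0 tz 0.08 F [-3.4  0.7 21. ] z 162.7
```

```bash
for i in 1; do python3 -m handwheel '-1 0 0 0 3;-1 0 0 0 0'|grep gap;python3 t.py; python3 -m handwheel '-1 0 0 0 2.5;-1 0 0 0 0'|grep gap;python3 t.py;python3 -m handwheel '-1 0 0 0 2.5;-1 0 0 0 0'|grep gap;python3 t.py;done
```

```text
finger_gap: 0.123
turn 56.0 tz 0.16 F [-3.1  0.1 22.3] z 162.7
finger_gap: 0.124
turn 58.5 tz 0.07 F [-4.4  0.5 21. ] z 162.7
finger_gap: 0.126
turn 61.0 tz 0.12 F [-3.7 -0.4 22.2] z 162.7
```

```bash
python3 -m handwheel '-1 0 0 0 2.5;-1 0 0 0 0'|grep gap;python3 t.py; python3 -m handwheel '-1 0 0 0 2.5;-1 0 0 0 0'|grep gap;python3 t.py;python3 -m handwheel '-1 0 0 0 2.5;-1 0 0 0 0'|grep gap;python3 t.py
```

```text
finger_gap: 0.126
turn 63.5 tz 0.15 F [-3.2  1.1 21.7] z 162.7
finger_gap: 0.125
turn 66.0 tz 0.12 F [-3.3  0.7 22.4] z 162.7
finger_gap: 0.124
turn 68.5 tz 0.1 F [-4.   1.6 21.6] z 162.7
```

```bash
python3 -m handwheel '-1 0 0 0 2.5;-1 0 0 0 0'|grep gap;python3 t.py; python3 -m handwheel '-1 0 0 0 2.5;-1 0 0 0 0'|grep gap;python3 t.py;python3 -m handwheel '-1 0 0 0 2.5;-1 0 0 0 0'|grep gap;python3 t.py
```

```text
finger_gap: 0.127
turn 71.0 tz 0.13 F [-3.9  1.2 22.3] z 162.7
finger_gap: 0.125
turn 73.5 tz 0.12 F [-3.3  1.9 22.3] z 162.7
finger_gap: 0.128
turn 76.0 tz 0.1 F [-3.2  1.4 22.2] z 162.7
```

```bash
python3 -m handwheel '-1 0 0 0 2;-1 0 0 0 0'|grep gap;python3 t.py; python3 -m handwheel '-1 0 0 0 2;-1 0 0 0 0'|grep gap;python3 t.py;python3 -m handwheel '-1 0 0 0 2;-1 0 0 0 0'|grep gap;python3 t.py
```

```text
finger_gap: 0.125
turn 78.0 tz 0.15 F [-2.6  1.8 21.2] z 162.7
finger_gap: 0.124
turn 80.0 tz 0.09 F [-3.5  0.8 21. ] z 162.7
finger_gap: 0.124
turn 82.0 tz 0.13 F [-3.7  1.9 21.7] z 162.7
```

```bash
python3 -m handwheel '-1 0 0 0 2;-1 0 0 0 0'|grep gap;python3 t.py; python3 -m handwheel '-1 0 0 0 2;-1 0 0 0 0'|grep gap;python3 t.py;python3 -m handwheel '-1 0 0 0 2;-1 0 0 0 0'|grep gap;python3 t.py
```

```text
finger_gap: 0.125
turn 84.0 tz 0.16 F [-3.1  2.  22.5] z 162.7
finger_gap: 0.125
turn 84.2 tz 0.36 F [-2.8  1.2 22.9] z 162.7
finger_gap: 0.132
turn 82.2 tz 0.49 F [-2.2  2.1 22.2] z 162.7
```

The torque jumps to 0.36–0.49 N·m near 84°, which is the end stop. I'll relieve the turn by one step and then ease the press so the pin drops into the detent.

```bash
python3 -m handwheel '-1 0 0 0 -2;-1 0 0 0 0'|grep gap;python3 t.py; python3 -m handwheel '-1 0 0 -0.2 0;-1 0 0 0 0'|grep gap;python3 t.py;python3 -m handwheel '-1 0 0 -0.2 0;-1 0 0 0 0'|grep gap;python3 t.py; python3 -c "
from rig import observe
print(observe()['joint_positions'])"
```

```text
finger_gap: 0.127
turn 84.3 tz 0.27 F [-3.5  1.3 21.6] z 162.8
finger_gap: 0.129
turn 84.2 tz 0.25 F [-0.9  0.1 13.2] z 164.1
finger_gap: 0.127
turn 84.2 tz 0.27 F [-0.1  0.4 10.4] z 165.8
[-0.7218044   0.6589785   0.84918205  1.90079387 -0.64391061  0.87485047
 -1.12819673]
```

```bash
python3 -m handwheel '-1 0 0 -0.1 0;-1 0 0 0 0'|grep gap;python3 t.py; python3 -m handwheel '-1 0 0 -0.1 0;-1 0 0 0 0'|grep gap;python3 t.py;python3 -m handwheel '-1 0 0 -0.1 0;-1 0 0 0 0'|grep gap;python3 t.py
```

```text
finger_gap: 0.13
turn 84.3 tz 0.3 F [ 0.7  0.2 11.3] z 166.6
finger_gap: 0.128
turn 84.3 tz 0.2 F [ 0.2  0.7 10. ] z 167.5
finger_gap: 0.127
turn 84.2 tz 0.26 F [-0.6  0.5  8.6] z 168.4
```

```bash
python3 -m handwheel '-1 0 0 0 -2;-1 0 0 0 0'|grep gap;python3 t.py; python3 -m handwheel '-1 0 0 0 -2;-1 0 0 0 0'|grep gap;python3 t.py;python3 -m handwheel '-1 0 0 -0.05 0;-1 0 0 0 0'|grep gap;python3 t.py
```

```text
finger_gap: 0.126
turn 83.8 tz 0.12 F [0.1 0.5 9.1] z 168.3
finger_gap: 0.128
turn 81.8 tz 0.12 F [0.7 0.9 8. ] z 168.3
finger_gap: 0.127
turn 81.9 tz 0.14 F [0.5 1.1 8.2] z 168.8
```

```bash
python3 -m handwheel '-1 0 0 -0.1 0;-1 0 0 0 0'|grep gap;python3 t.py; python3 -m handwheel '-1 0 0 -0.1 0;-1 0 0 0 0'|grep gap;python3 t.py;python3 -m handwheel '-1 0 0 0 -2;-1 0 0 0 0'|grep gap;python3 t.py
```

```text
finger_gap: 0.127
turn 81.9 tz 0.15 F [-0.2  0.4  8. ] z 169.7
finger_gap: 0.128
turn 81.9 tz 0.14 F [3.6 0.7 3.2] z 170.1
finger_gap: 0.126
turn 79.9 tz 0.17 F [4.2 1.2 2.8] z 170.1
```

Force dropped sharply at z ≈ 170, so the pin looks seated in the notch. I'll feel for the notch wall by easing the turn back gently.

```bash
python3 -m handwheel '-1 0 0 0 -2;-1 0 0 0 0'|grep gap;python3 t.py; python3 -m handwheel '-1 0 0 0 -2;-1 0 0 0 0'|grep gap;python3 t.py;python3 -m handwheel '-1 0 0 0 -2;-1 0 0 0 0'|grep gap;python3 t.py
```

```text
finger_gap: 0.126
turn 77.9 tz 0.13 F [4.7 1.8 3.2] z 170.0
finger_gap: 0.124
turn 76.0 tz -0.09 F [5.6 1.9 4.3] z 170.0
finger_gap: 0.126
turn 74.1 tz -0.3 F [5.5 1.4 4.4] z 170.0
```

The torque reverses at 76°, so the notch wall holds the knob. I'll take the load off, let go and lift.

```bash
python3 -m handwheel '-1 0 0 0 2;-1 0 0 0 0'|grep gap;python3 -m handwheel '-0.3 0 0 0 0;-0.3 0 0 0 0;-0.3 0 0 0 0;-0.3 0 0 0 0;-0.3 0 0 0 0';python3 t.py; python3 -m handwheel '-0.3 0 0 -1 0;-0.3 0 0 -2 0;-0.3 0 0 -3 0;-0.3 0 0 -3.5 0;-0.3 0 0 -3.5 0;-0.3 0 0 -3.5 0;-0.3 0 0 0 0';python3 -m handwheel '-0.3 -4 0 0 0;-0.3 -4 0 0 0;-0.3 -4 0 0 0;-0.3 -4 0 0 0;-0.3 -4 0 0 0;-0.3 -4 0 0 0;-0.3 0 0 0 0'
python3 - <<'E'
from h import *
from rig import observe,imaging
S=imaging.snapshot('scene');s=imaging.snapshot('top')
c=cv2.resize(S['img'][140:290,240:440],(560,420),interpolation=cv2.INTER_CUBIC)[:300]
cv2.imwrite('pics/f.png',np.vstack([c,cv2.resize(s['img'][145:225,230:370],(560,320),interpolation=cv2.INTER_CUBIC)[:300]])[:,:,::-1])
E
```

```text
finger_gap: 0.125
time_s: 16.25
eef_pos: [527.1, 74.8, 169.7]
orientation: [-0.001, 0.997, 0.079, -0.001]
ft_force: [0.4, 2.6, 7.9]
finger_gap: 0.345
turn 76.0 tz 0.03 F [0.4 2.6 7.9] z 169.7
time_s: 16.83
eef_pos: [529.8, 72.4, 340.0]
orientation: [-0.0, 0.997, 0.078, 0.003]
ft_force: [0.8, -0.9, -0.1]
finger_gap: 0.35
time_s: 17.42
eef_pos: [306.8, 40.6, 334.6]
orientation: [-0.005, 0.997, 0.079, -0.008]
ft_force: [-0.4, 0.3, -0.9]
finger_gap: 0.35
```

View pics/f.png

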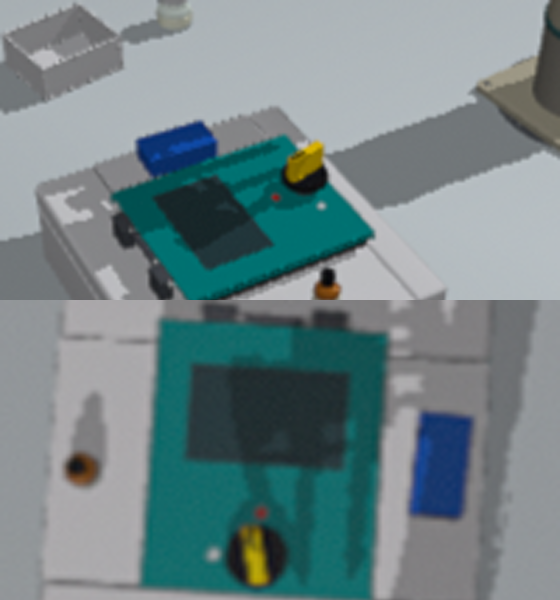

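The hatch is flat, the bar points toward the red dot and stays there with the gripper clear, and the bottle and box are where they were. Handing in.

```bash
python3 -m handwheel '-0.3 0 0 0 0;-0.3 0 0 0 0;-0.3 0 0 0 0'|head -1; python3 -c "
from rig import job
print(job.finish_job())"
```

```text
time_s: 17.77
the job is handed in; nothing more can be done
None
```

The hatch is shut and the knob is locked in its detent. I handed the job in at about 18 s, with the gripper well clear of everything.

- **Hatch:** I swung it down with the fingers straddling the knob's bar. The force stayed near zero until it came to rest.
- **Knob:** I pressed at about 21 N and turned clockwise until the torque rose at about 85°, the end stop. When I eased the press, the knob rose about 7 mm from the bottom and the force dropped sharply.
- **Lock check:** Turning back gently, the torque reversed at about 76° (1.33 rad), so the notch holds the knob.
- **Last picture:** The hatch is flat and the bar stays at the red dot with nothing touching it. The bottle and the blue box are where they were. I did not measure the other bench items again.

Two things went less cleanly than planned:

- **Overpress:** When I first found the knob's hard stop, the press briefly reached about 45 N through the fingertips. I eased it to about 20 N before turning.
- **Past the stop:** My turn readout folded over at about 85°. I went one 2° step past first contact with the stop, to about 0.5 N·m, before backing off.

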